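Clear the tipped bottle and peel off a stuck tray

TASK

The small dispenser bottle has toppled into the top tray of the stuck stack: stand it upright on its base in the empty place between the two brush jars in the aluminium channel and let go of it. Then take the top tray by its upright thumb lug and peel it off, lifting that corner first by at least 3 cm while the diagonally opposite corner stays down in the stack, and finally hold the tray up, roughly level and right way up, with all of it at least 10 cm above where it lay. The program finishes while still holding the tray still up there; do not put it down, and leave the jars and everything else standing where they are.

Things in the scene. Friction and masses are not known exactly. Their poses are not given: they have to be found in the camera images.
- bottle: small off-white dispenser bottle, 49 mm diameter, 115 mm tall, about 110 g; straight body up to 88 mm, 38 mm neck and fixed cap above. Origin: centre of its base; z runs from base to cap. At the start it lies in the middle channel of the top tray along the tray's x axis, cap to the tray's -x side (roughly to the robot's right); two ribs keep it from rolling
- tray: top tray, loose, rigid grey formed plastic, about 110 g. Origin: centre of the pocket's underside; z up, x along the long side. Pocket 150 (x) x 128 (y) mm outside, 144 x 122 mm inside, floor 3 mm thick, walls 3 mm; flat flange all round, 190 x 168 mm, its top 18 mm above the origin. Two floor ribs along x at y = +-20 mm, 6 mm high
- lug (a point): centre of the top tray's thumb lug: an upright block on the flange at the -x, +y corner (the one near the robot on the right), 12 mm thick, 28 mm long, reaching 12 mm above and 11 mm below this point (there the flange begins). Its length lies along the tray's diagonal (-0.716 rad from tray x), so grip across that, 12 mm. Tray frame (-85, 74, 29) mm; axes as the tray's
- far_corner (a point): top of the tray's flange at the corner diagonally across from the lug, tray frame (85, -74, 18) mm
- left_corner (a point): top of the tray's flange at its +x, +y corner (near left), tray frame (85, 74, 18) mm
- right_corner (a point): top of the tray's flange at its -x, -y corner (far right), tray frame (-85, -74, 18) mm
- stack: rest of the stack: lower trays of the same outline, fixed to the bench. Origin: underside centre; axes as the seated tray's, which sits 30 mm above it, its pocket 10 mm deep in the next tray with 4 mm clearance. Spring pads there grip its walls by friction: about 5 to 20 N to pull straight up, about half that at one corner; free after 15 mm. Its highest flange is 38 mm above the bench
- far_seat (a point): fixed point of the stack where far_corner lies while the top tray is fully seated
- lane: aluminium channel fixed to the bench, 72 mm wide (x), 290 mm long (y); floor 6 mm thick, side walls 15 mm high (9 above the floor) with 66 mm between them. Origin: centre of its underside, which is the middle of the empty place for the bottle; x across it, pointing roughly to the robot's right, y along the row, pointing roughly away from the robot
- jar_a: small white brush jar, loose, 42 mm diameter, 60 mm tall plus a thin wooden brush handle to 92 mm; stands in the channel about 105 mm from the empty place's middle, on one side or the other. Origin: centre of its base, z up
- jar_b: small jar with a screw cap and brush handle, loose, 43 mm diameter, 58 mm tall (100 mm with handle); stands in the channel on the other side. Origin: centre of its base, z up
- spool: bystander: thread spool with black flanges, 42 mm diameter, 56 mm tall, standing at the front of the bench. Origin: centre of its base
- cork: bystander: cork stub, 40 mm diameter, 36 mm tall, behind the work. Origin: centre of its base
- iron: bystander: flat pricking iron, 108 x 16 x 10 mm, lying at the left. Origin: centre of its underside
- spool_back: bystander: thread spool with wooden flanges, 42 mm diameter, 56 mm tall, at the left. Origin: centre of its base

How it is judged:
By the outcome, as a careful person would: the job done as asked, in the order asked, and still so for the second after the job is handed in, while the arm keeps its last pose, push and grip.
It also fails if it takes over 58 s, if anything falls off the work surface, if the arm or the gripper's body presses on something with over 40 N, if the wrist force passes 120 N, or if a joint passes its speed limit or range.

ROBOT

A 6-joint arm with a two-finger parallel gripper is mounted at the origin on a cart in front of the work surface, level with it; the furniture and walls round the work are solid. World frame = base frame: x ahead of the robot, y to its left, z up, the work surface at z = 0. Lengths are in m, angles in rad, forces in N, time in s.
With the tool pointing down it reaches from about 0.3 to 0.75 m from the base axis. Payload 8.5 kg.
Tool frame: the origin (TCP) lies where the fingers leave the gripper's body, on its centre line; the fingertips stand 73 mm ahead of it and the grasp point (between the pads) lies 54 mm ahead of it; z points along the fingers, y is the line along which they close (so a half turn about z gives the same grasp; the last joint's range is limited). The gripper opens to 85 mm and grips with 20 to 120 N. Pads are 22 mm wide; open, the fingers measure 114 mm over their backs; the gripper's body (76 mm by 85 mm) begins 54 mm behind the grasp point. The pads swing forward as they close: fully open they stand 13 mm farther back than shut.
Start: joints at [0.976, 0.381, 1.297, -0, 1.464, -0.215], TCP at [0.204, 0.511, 0.304] pointing down, gripper open.
Joint ranges: [-3.11, 3.11], [-0.89, 2.33], [0.22, 2.48], [-1.42, 4.56], [0.17, 2.85], [-2.88, 2.88]. Speed limits (rad/s): [2.39, 2.39, 3.14, 3.14, 3.14, 3.14].

INTERFACE

Orientations are given as a 3x3 rotation matrix whose columns are the frame's x, y, z axes.
In Python, from plant import env, viewer, job gives the robot as it stands.
- The arm moves only by the shell command python3 -m inch 'ROWS'. ROWS is JSON, a list that holds one entry, the list of rows, each a list of 7 numbers: the turn, a rotation vector about the tool's x, y, z in units of 6 degrees (1.0 is 6 degrees), then the shift along the tool's x, y, z in m, then the finger opening in m, from 0 to 0.0854. In form: [[[rx, ry, rz, tx, ty, tz, hand], ...]]. A call has exactly 10 rows; each row is the pose to reach, as a shift and turn from the pose commanded when the call began, along the tool's axes at that moment; what a row does not reach only later rows make up. A row lasts 1/8 s, in which the tool goes at most 62.5 mm and 10.7 degrees, less where a joint would pass 70% of its speed; a pose out of reach is approached as far as the arm can. A call with a gripper value outside its range is refused whole. The fingers move at their own pace and stop on an object; the grip force is fixed at half the most. Time passes only in rows, so rows that repeat a pose let the fingers close, or fill a call up. It gives the time, the measured TCP pose, the force, the opening and the grip force at its end, in the units of the state.
- env.observe(): the state, without advancing time (a new reading comes with each control period).
- viewer.read_camera(name): name is "scene" or "top"; returns a dict with "frame" (420x560x3 uint8, red, green, blue), "fx", "fy", "cx", "cy" (pixels), "D" ([k1, k2, p1, p2, k3] as OpenCV has them; the pictures are not rectified), "rvec" (rotation vector, rad) and "tvec" (3), from world to camera coordinates, as OpenCV has them. Camera axes: x right, y down, z forward; pixel columns grow to the right and rows downward; lengths in m; the calibration is good to about 2 mm. A picture is of the moment at which its call begins. There is no depth.
- job.close_job(): hands the job in; it is judged then, once.
Trained networks look in the newest picture that a camera, given by its name, has taken for a name from the list of things; names that differ only in an ending like _2 or _b are one class to them, and where a whole thing is asked for, a point or a joint stands for the part that bears it (a point fixed in the world has none). Each returns a list of dicts, best first, with "score" (0 to 1); they miss things now and then, are a little off and sometimes report something else, mostly with a low value. They report only what shows in the picture. A call takes as long as a camera call.
- viewer.masks_of(camera, target): "pixels" (420x560 bool, what is visible of it) and "box" ([left, top, right, bottom] in pixels, round what is visible of it).
- viewer.landmark_of(camera, target): "point" ([column, row] in pixels: a listed point, or the origin of a listed thing).
The state is a dict: "time": time; "joints": joint angles; "dq": joint speeds; "joint_torque": joint torques, N m; "position": TCP position; "ee_rot": TCP orientation; "contact_force": force on the tool from outside, world axes, zero at the start; "ft_torque": the same for the moment, N m; "width": finger opening in m; "gripper_force": force on a finger pad.
Only numpy, scipy, OpenCV 4.12 (cv2) and the standard library are available. Lean on these libraries where they do the work, as an engineer would, in place of code of your own. Each camera call takes 0.05 s, during which the arm holds its last target. There are 200 camera calls.

## Working session

There is one attempt and no reset: what is moved stays moved. The work goes in short steps, Python scripts to look and compute and a shell command to move; the robot and the scene stay as the last step left them, time stands still between calls to the robot, and variables do not carry over. Pictures are saved under pics/ and viewed, at most 10 in all, crops included, and the job is handed in when it is done.

```bash
ls; mkdir -p pics; cat > h.py <<'E'
import numpy as np, cv2
from plant import env, viewer, job
def cam(n):
    c=viewer.read_camera(n); c['K']=np.array([[c['fx'],0,c['cx']],[0,c['fy'],c['cy']],[0,0,1.]]); c['D']=np.array(c['D'],float)
    c['R']=cv2.Rodrigues(np.array(c['rvec'],float))[0]; c['t']=np.array(c['tvec'],float).ravel(); return c
def ray(c,p):
    u=cv2.undistortPoints(np.array([[p]],float),c['K'],c['D'])[0,0]
    return -c['R'].T@c['t'], c['R'].T@np.array([u[0],u[1],1])
def atz(c,p,z):
    o,d=ray(c,p); return o+d*(z-o[2])/d[2]
def tri(c1,p1,c2,p2):
    A=[];b=[]
    for c,p in((c1,p1),(c2,p2)):
        o,d=ray(c,p); d=d/np.linalg.norm(d); P=np.eye(3)-np.outer(d,d); A.append(P); b.append(P@o)
    x=np.linalg.lstsq(np.vstack(A),np.hstack(b),rcond=None)[0]
    return x, max(np.linalg.norm(a@x-q) for a,q in zip(A,b))
def proj(c,X): return cv2.projectPoints(np.array(X,float).reshape(-1,3),np.array(c['rvec'],float),c['t'],c['K'],c['D'])[0][:,0]
def save(c,n): cv2.imwrite('pics/'+n,c['frame'][:,:,::-1])
E
python3 - <<'E'
from h import *
np.set_printoptions(precision=4,suppress=True)
C={n:cam(n) for n in('scene','top')}
for n in C: save(C[n],n+'0.png'); print(n,-C[n]['R'].T@C[n]['t'])
for t in ['bottle','tray','lug','far_corner','left_corner','right_corner','far_seat','lane','jar_a','jar_b','stack','spool','cork','iron','spool_back']:
    P={}
    for n in C:
        r=viewer.landmark_of(n,t)
        for q in r[:2]: print(t,n,np.round(q['point'],1),round(q['score'],2))
        if r: P[n]=r[0]['point']
    if len(P)==2: print('   ',*tri(C['scene'],P['scene'],C['top'],P['top']))
s=env.observe(); print(s)
E
```

```text
pics
scene [-0.2392 -0.3635  1.1149]
top [0.4181 0.0754 1.1482]
bottle scene [367.4 252.6] 0.62
bottle scene [238.3 194.3] 0.57
bottle top [231.3 207.2] 0.98
bottle top [289.9 194.9] 0.24
    [ 0.6167 -0.015  -0.0254] 0.20133100753620273
tray scene [256.1 207.9] 0.96
tray top [252.5 213.3] 0.61
    [0.5807 0.1283 0.0232] 0.0032375532517283155
lug scene [257.7 231.8] 0.72
lug top [277.1 247.5] 0.63
    [0.4844 0.0663 0.0525] 0.005060290035235311
far_corner scene [250.4 177.8] 0.74
far_corner scene [241.7 191.2] 0.5
far_corner top [226.1 181.7] 0.81
far_corner top [323.3 154.8] 0.64
    [0.6647 0.1957 0.0442] 0.0025454294206825254
left_corner scene [217.8 199.9] 0.81
left_corner top [215.6 233.7] 0.72
    [0.5233 0.2221 0.0666] 0.0040149429576663296
right_corner scene [292.9 206.3] 0.64
right_corner top [289.6 195.3] 0.6
    [0.6246 0.0277 0.0398] 0.003114011471087328
far_seat scene [237.4 193.6] 0.34
lane scene [369.  253.3] 0.77
lane top [379.7 203.1] 0.74
    [ 0.6065 -0.2265 -0.0111] 0.0029560841351972183
jar_a scene [339.3 272.7] 0.73
jar_a scene [392.9 238. ] 0.72
jar_a top [365.
[... 607 characters left out ...]
.0015980692349632994
spool_back scene [191.1 172.5] 0.72
spool_back top [146.4 196.6] 0.8
    [ 0.6434  0.4192 -0.0168] 0.0024518318344638594
{'time': 1.6, 'joints': array([ 0.9757,  0.3806,  1.2974, -0.    ,  1.4636, -0.2153]), 'dq': array([ 0.0007,  0.0002, -0.0015, -0.001 , -0.0017,  0.0001]), 'joint_torque': array([  0.0001, -44.8325, -23.1465,  -0.0002,   0.0005,  -0.    ]), 'position': array([0.2039, 0.5108, 0.3039]), 'ee_rot': array([[-0.9287,  0.3707, -0.    ],
       [ 0.3707,  0.9287, -0.    ],
       [ 0.    , -0.    , -1.    ]]), 'contact_force': array([-0.9625, -0.4928,  0.7057]), 'ft_torque': array([ 0.0005, -0.0222,  0.0153]), 'gripper_force': 0.0, 'width': 0.0855394365933017}
```

View both.

```bash
python3 - <<'E'
import cv2
a=cv2.imread('pics/scene0.png')[150:310,140:440];b=cv2.imread('pics/top0.png')[130:310,130:430]
cv2.imwrite('pics/a.png',cv2.resize(a,(800,427),interpolation=cv2.INTER_CUBIC));cv2.imwrite('pics/b.png',cv2.resize(b,(800,480),interpolation=cv2.INTER_CUBIC))
E
```

```text
(no output)
```

View pics/a.png

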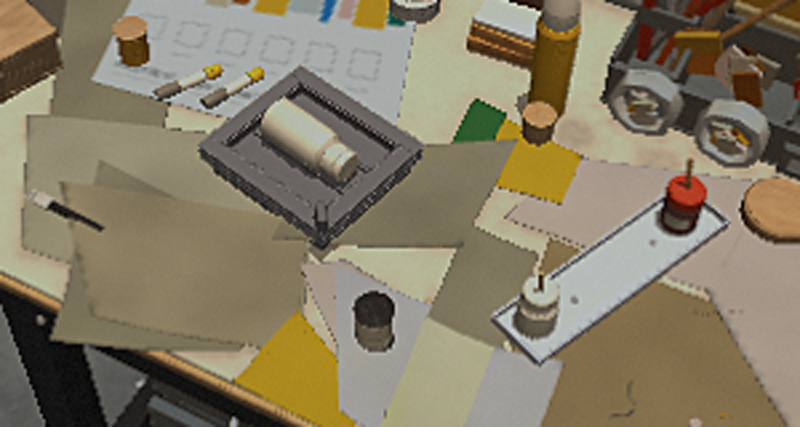

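View pics/b.png

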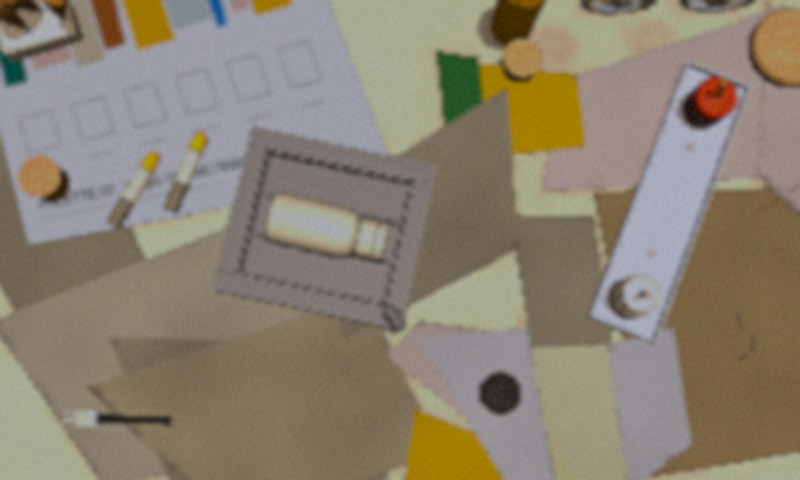

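```bash
python3 - <<'E'
from h import *
from scipy.optimize import least_squares
np.set_printoptions(precision=4,suppress=True)
C={n:cam(n) for n in('scene','top')}
M=dict(tray=(0,0,0),lug=(-.085,.074,.029),far_corner=(.085,-.074,.018),left_corner=(.085,.074,.018),right_corner=(-.085,-.074,.018))
obs=[]
for n in C:
    for t in M:
        r=viewer.landmark_of(n,t)
        if r: obs.append((n,t,r[0]['point'],r[0]['score']))
def W(p,X): 
    c,s=np.cos(p[2]),np.sin(p[2]); X=np.array(X); return np.array([p[0]+c*X[0]-s*X[1],p[1]+s*X[0]+c*X[1],X[2]+.03])
f=lambda p:np.hstack([proj(C[n],W(p,M[t]))[0]-q for n,t,q,s in obs])
r=least_squares(f,[.58,.13,1.4],loss='soft_l1'); print('tray lm',r.x); print([(o[0],o[1],v) for o,v in zip(obs,np.round(f(r.x).reshape(-1,2),1).tolist())])
for n,t,z in(('top','lane',.015),('top','tray',.048),('scene','tray',.048),('scene','lane',.015)):
    m=viewer.masks_of(n,t)
    for q in m[:1]:
        cnt=max(cv2.findContours(q['pixels'].astype(np.uint8),0,2)[0],key=cv2.contourArea)[:,0].astype(float)
        P=np.array([atz(C[n],p,z)[:2] for p in cnt])
        print(n,t,q['score'],cv2.minAreaRect((P*1000).astype(np.float32)))
for t,z in(('lane',0),('jar_a',.006),('jar_b',.006)):
  for n in C:
    for q in viewer.landmark_of(n,t)[:3]: print(t,n,q['point'],round(q['score'],2),atz(C[n],q['point'],z))
for n in C:
    for q in viewer.masks_of(n,'bottle')[:2]:
        cnt=max(cv2.findContours(q['pixels'].astype(np.uint8),0,2)[0],key=cv2.contourArea)[:,0].astype(float)
        P=np.array([atz(C[n],p,.06)[:2] for p in cnt]); print('bottle',n,q['score'],q['box'],cv2.minAreaRect((P*1000).astype(np.float32)))
E
```

```text
tray lm [0.5748 0.1275 1.3556]
[('scene', 'tray', [1.3, 0.7]), ('scene', 'lug', [2.3, 0.8]), ('scene', 'far_corner', [0.4, -1.2]), ('scene', 'left_corner', [2.7, 3.1]), ('scene', 'right_corner', [-0.9, -1.2]), ('top', 'tray', [-1.1, -0.2]), ('top', 'lug', [-10.6, 52.4]), ('top', 'far_corner', [-0.2, 0.1]), ('top', 'left_corner', [-1.0, 0.0]), ('top', 'right_corner', [0.7, -0.4])]
top lane 0.74 ((578.5972900390625, 129.27272033691406), (198.81185913085938, 178.89170837402344), 76.39976501464844)
top tray 0.93 ((575.4139404296875, 127.33529663085938), (188.84068298339844, 167.90399169921875), 76.25179290771484)
scene tray 0.56 ((574.276123046875, 127.56897735595703), (190.0537872314453, 169.0168914794922), 76.29933166503906)
lane scene [367.7, 248.8] 0.75 [ 0.6091 -0.2167  0.    ]
lane top [378.6, 203.4] 0.59 [ 0.6056 -0.223   0.    ]
jar_a scene [338.1, 271.5] 0.66 [ 0.4943 -0.1728  0.006 ]
jar_a scene [396.2, 234.6] 0.62 [ 0.6917 -0.2735  0.006 ]
jar_a top [394.6, 169.0] 0.59 [ 0.7011 -0.2725  0.006 ]
jar_a top [363.4, 243.8] 0.55 [ 0.4944 -0.173   0.006 ]
jar_a top [230.7, 209.9] 0.41 [0.5958 0.1857 0.006 ]
jar_b scene [338.1, 271.5] 0.66 [ 0.4943 -0.1728  0.006 ]
jar_b scene [396.2, 234.6] 0.62 [ 0.6917 -0.2735  0.006 ]
jar_b top [394.6, 169.0] 0.59 [ 0.7011 -0.2725  0.006 ]
jar_b top [363.4, 243.8] 0.55 [ 0.4944 -0.173   0.006 ]
jar_b top [230.7, 209.9] 0.41 [0.5958 0.1857 0.006 ]
bottle scene 0.63 [235.2, 187.7, 273.2, 219.2] ((570.2810668945312, 126.95216369628906), (134.77920532226562, 54.648372650146484), 73.84059143066406)
bottle scene 0.36 [149.9, 221.1, 180.3, 236.3] ((362.4903259277344, 306.2550964355469), (97.61482238769531, 20.009592056274414), 87.61451721191406)
bottle top 0.74 [228.7, 202.6, 276.4, 228.8] ((572.3302001953125, 126.4522705078125), (116.87223815917969, 46.76878356933594), 73.8134536743164)
```

```bash
cat >> h.py <<'E'
from scipy.spatial.transform import Rotation as Ro
np.set_printoptions(precision=4,suppress=True)
Z=np.array([0,0,1.])
def hd(a): return np.array([np.cos(a),np.sin(a),0])
def rot(z,y): z=z/np.linalg.norm(z); return np.column_stack([np.cross(y,z),y,z])
def go(R,g,s=None,P0=None,R0=None):  # tool orientation R, grasp point g -> row numbers
    s=s or env.observe(); R0=s['ee_rot'] if R0 is None else R0; P0=s['position'] if P0 is None else P0
    p=g-0.054*R[:,2]; rv=Ro.from_matrix(R0.T@R).as_rotvec(degrees=True)/6; sh=R0.T@(p-P0)
    print('row',np.round(rv,2),np.round(sh,4),'| tcp',p,'deg',np.linalg.norm(rv)*6,'mm',1e3*np.linalg.norm(sh)); return p
TP=np.array([.575,.1275,.03]); psi=1.332
E
python3 - <<'E'
from h import *
C=cam('top')
P=np.array([atz(C,p,.015)[:2] for p in((388.7,154),(409.7,163),(374.5,258.2),(351.2,248.9))]);print(P,P.mean(0))
print(np.linalg.norm(P-np.roll(P,-1,0),axis=1), np.degrees(np.arctan2(*(P[:2].mean(0)-P[2:].mean(0))[::-1])))
s=env.observe(); print(s['time'])
a=-hd(psi); al=np.radians(20); R=rot(-Z*np.cos(al)-a*np.sin(al),hd(psi-np.pi/2))
G=np.array([.573,.1235,.0595])
go(R,G+[0,0,.12]); print(R)
E
```

```text
[[ 0.7422 -0.2562]
 [ 0.7151 -0.3132]
 [ 0.4545 -0.1988]
 [ 0.4809 -0.1374]] [ 0.5982 -0.2264]
[0.0632 0.2846 0.0668 0.287 ] -24.086467822894193
2.85
row [-2.38  2.74 13.5 ] [-0.489  -0.2411  0.0737] | tcp [0.5686 0.1056 0.2302] deg 83.9046490336326 mm 550.1698345847257
[[ 0.2223  0.9716  0.0809]
 [ 0.913  -0.2365  0.3323]
 [ 0.342   0.     -0.9397]]
```

```bash
python3 -m inch '[[[-0.6,0.7,3.4,-0.122,-0.06,0.018,0.065],[-1.2,1.4,6.8,-0.244,-0.12,0.036,0.065],[-1.8,2.1,10.2,-0.367,-0.18,0.055,0.065],[-2.38,2.74,13.5,-0.489,-0.2411,0.0737,0.065],[-2.38,2.74,13.5,-0.489,-0.2411,0.0737,0.065],[-2.38,2.74,13.5,-0.489,-0.2411,0.0737,0.065],[-2.38,2.74,13.5,-0.489,-0.2411,0.0737,0.065],[-2.38,2.74,13.5,-0.489,-0.2411,0.0737,0.065],[-2.38,2.74,13.5,-0.489,-0.2411,0.0737,0.065],[-2.38,2.74,13.5,-0.489,-0.2411,0.0737,0.065]]]'; python3 - <<'E'
from h import *
s=env.observe(); print(s['joints'],s['position'],s['width']); 
a=-hd(psi); al=np.radians(20); R=rot(-Z*np.cos(al)-a*np.sin(al),hd(psi-np.pi/2))
go(R,np.array([.573,.1235,.0595]))
C=cam('top');save(C,'top1.png'); C2=cam('scene'); save(C2,'sc1.png')
t=proj(C,s['position']+s['ee_rot'][:,2]*.054); print(t)
a=C2['frame'][110:270,180:380,::-1];b=C['frame'][130:290,190:390,::-1]
cv2.imwrite('pics/c.png',cv2.resize(np.hstack([a,b]),(800,320),interpolation=cv2.INTER_CUBIC))
E
```

```text
time: 4.1
position: [0.5705, 0.1028, 0.2292]
ee_rot: [[0.226, 0.971, 0.082], [0.912, -0.24, 0.331], [0.341, -0.0, -0.94]]
contact_force: [-0.2, 0.5, -0.3]
width: 0.0653
gripper_force: 0.0
[-0.1379  0.4685  1.4163  0.3671  1.2409 -0.013 ] [0.5705 0.1028 0.2292] 0.06530195962156267
row [ 0.01  0.01 -0.03] [-0.0385 -0.0024  0.1126] | tcp [0.5686 0.1056 0.1102] deg 0.20148352088353627 mm 119.02469512286753
[[251.5196 206.9015]]
```

View pics/c.png

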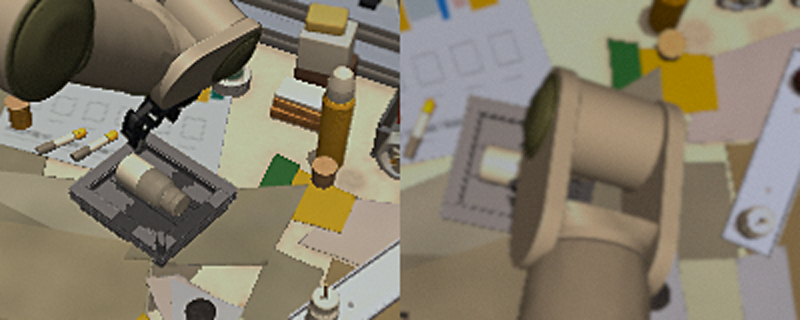

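```bash
python3 - <<'E'
from h import *
a=-hd(psi); al=np.radians(25); R=rot(-Z*np.cos(al)-a*np.sin(al),hd(psi-np.pi/2))
go(R,np.array([.573,.1240,.0605]))
E
```

```text
row [-0.    0.84 -0.  ] [-0.0447 -0.      0.112 ] | tcp [0.5676 0.1018 0.1094] deg 5.015851964655047 mm 120.60311798692864
```

```bash
python3 -m inch '[[[0,0.84,0,-0.015,0,0.037,0.065],[0,0.84,0,-0.026,0,0.065,0.065],[0,0.84,0,-0.034,0,0.085,0.065],[0,0.84,0,-0.040,0,0.100,0.065],[0,0.84,0,-0.0447,0,0.112,0.065],[0,0.84,0,-0.0447,0,0.112,0.065],[0,0.84,0,-0.0447,0,0.112,0.045],[0,0.84,0,-0.0447,0,0.112,0.04],[0,0.84,0,-0.0447,0,0.112,0.04],[0,0.84,0,-0.0447,0,0.112,0.04]]]'; python3 - <<'E'
from h import *
s=env.observe(); print(s['joints'],s['position'],s['ee_rot'],s['width'],s['gripper_force'],s['contact_force'])
E
```

```text
time: 5.45
position: [0.5682, 0.1019, 0.1106]
ee_rot: [[0.213, 0.972, 0.102], [0.88, -0.236, 0.411], [0.423, 0.002, -0.906]]
contact_force: [-1.9, -1.2, 6.4]
width: 0.0468
gripper_force: 62.2
[-0.1682  0.6217  1.5732  0.5324  0.9825 -0.2384] [0.5682 0.1019 0.1106] [[ 0.2132  0.9717  0.1018]
 [ 0.8805 -0.2363  0.411 ]
 [ 0.4234  0.002  -0.9059]] 0.046805717368777554 62.22781451710034 [-1.9193 -1.2386  6.4224]
```

```bash
python3 -m inch '[[[0,0,0,0.006,0,-0.0127,0.04],[0,0,0,0.018,0,-0.038,0.04],[0,0,0,0.032,0,-0.068,0.04],[0,0,0,0.046,0,-0.098,0.04],[0,0,0,0.06,0,-0.127,0.04],[0,0,0,0.072,0,-0.152,0.04],[0,0,0,0.072,0,-0.152,0.04],[0,0,0,0.072,0,-0.152,0.04],[0,0,0,0.072,0,-0.152,0.04],[0,0,0,0.072,0,-0.152,0.04]]]'; python3 - <<'E'
from h import *
s=env.observe(); print(s['joints'],s['position'],s['width'],s['gripper_force'],s['contact_force'])
L=np.array([.598,-.226,0])
for h in(-1.571,-1.75,-2.0):
  al=np.radians(25); R=rot(hd(h)*np.cos(al)-Z*np.sin(al),hd(h+np.pi/2)); go(R,L+[0,0,.006+.060+.12])
R=rot(hd(-1.75)*np.cos(al)-Z*np.sin(al),hd(-1.75+np.pi/2)); print(R)
E
```

```text
time: 6.7
position: [0.5679, 0.1029, 0.2771]
ee_rot: [[0.215, 0.972, 0.099], [0.88, -0.236, 0.411], [0.423, -0.001, -0.906]]
contact_force: [0.9, -0.4, -1.2]
width: 0.0465
gripper_force: 62.0
[-0.1664  0.4169  1.3723  0.4477  1.344  -0.0281] [0.5679 0.1029 0.2771] 0.04653812250931961 62.03206095728092 [ 0.9431 -0.3663 -1.158 ]
row [ -0.88 -14.93  -2.37] [-0.2689  0.0955 -0.0503] | tcp [ 0.598  -0.1771  0.2088] deg 90.83270805445608 mm 289.7061176970711
row [ -0.23 -15.    -0.58] [-0.2677  0.1041 -0.0497] | tcp [ 0.6067 -0.1778  0.2088] deg 90.0669295824915 mm 291.4960695633622
row [  0.68 -14.95   1.91] [-0.2684  0.1163 -0.0501] | tcp [ 0.6184 -0.1815  0.2088] deg 90.52633504953563 mm 296.7751714071424
[[ 0.0753  0.984  -0.1615]
 [ 0.4159 -0.1782 -0.8918]
 [-0.9063  0.     -0.4226]]
```

```bash
python3 -m inch '[[[-0.02,-1.6,-0.06,-0.029,0.011,-0.005,0.04],[-0.05,-3.2,-0.13,-0.057,0.022,-0.011,0.04],[-0.08,-4.8,-0.19,-0.086,0.033,-0.016,0.04],[-0.1,-6.4,-0.25,-0.114,0.044,-0.021,0.04],[-0.13,-8,-0.31,-0.143,0.055,-0.026,0.04],[-0.15,-9.6,-0.37,-0.171,0.067,-0.032,0.04],[-0.18,-11.2,-0.43,-0.2,0.078,-0.037,0.04],[-0.2,-12.8,-0.5,-0.228,0.089,-0.042,0.04],[-0.22,-14.2,-0.55,-0.253,0.098,-0.047,0.04],[-0.23,-15,-0.58,-0.2677,0.1041,-0.0497,0.04]]]'; python3 - <<'E'
from h import *
s=env.observe(); print(s['joints'],s['position'],s['width'],s['gripper_force'],s['contact_force'])
C=cam('top');C2=cam('scene');save(C2,'sc2.png');save(C,'top2.png')
a=C2['frame'][130:290,260:460,::-1];b=C['frame'][110:270,290:490,::-1]
cv2.imwrite('pics/d.png',cv2.resize(np.hstack([a,b]),(800,320),interpolation=cv2.INTER_CUBIC))
for n in('scene','top'):
  for q in viewer.landmark_of(n,'bottle')[:2]: print(n,q)
  for q in viewer.masks_of(n,'bottle')[:2]: print(n,q['box'],q['score'])
E
```

```text
time: 7.95
position: [0.6069, -0.1785, 0.208]
ee_rot: [[0.075, 0.984, -0.162], [0.414, -0.179, -0.893], [-0.907, -0.001, -0.42]]
contact_force: [0.6, -0.1, -2.1]
width: 0.0467
gripper_force: 62.1
[-0.2066  0.7247  1.3001 -1.1861  1.363   0.4069] [ 0.6069 -0.1785  0.208 ] 0.04669693317051936 62.070555245736614 [ 0.5939 -0.1146 -2.094 ]
scene {'point': [377.9, 225.4], 'score': 0.6}
scene [366.4, 193.5, 390.8, 233.8] 0.67
top {'point': [396.7, 195.4], 'score': 0.71}
top {'point': [173.5, 289.8], 'score': 0.36}
top [389.8, 180.0, 421.4, 203.8] 0.63
```

View pics/d.png

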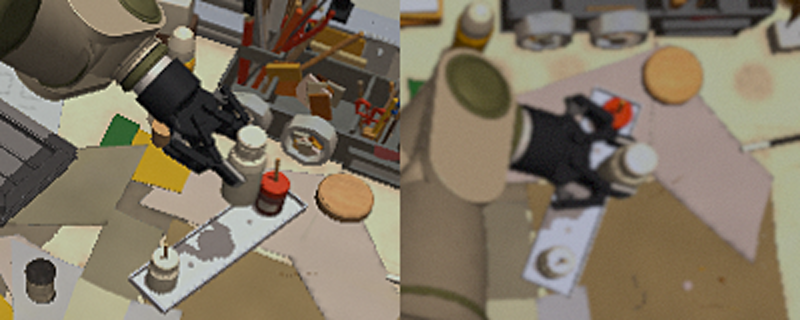

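```bash
cat > fitb.py <<'E'
from h import *
from scipy.optimize import least_squares
def pts(b,ax):
    u=np.cross(ax,[1,0,0.]);u/=np.linalg.norm(u);v=np.cross(ax,u);th=np.linspace(0,2*np.pi,40)
    return np.vstack([b+ax*h+r*(np.outer(np.cos(th),u)+np.outer(np.sin(th),v)) for h,r in((0,.0245),(.088,.0245),(.1,.019),(.115,.019))])
def fit(b0,free=3):
    C={n:cam(n) for n in('scene','top')};B={n:viewer.masks_of(n,'bottle')[0]['box'] for n in C};Lm={n:viewer.landmark_of(n,'bottle')[0]['point'] for n in C}
    print(B,Lm,*tri(C['scene'],Lm['scene'],C['top'],Lm['top']))
    def f(p):
        ax=np.array([p[3],p[4],1]);ax/=np.linalg.norm(ax);r=[p[3]*20,p[4]*20]
        for n in C:
            q=proj(C[n],pts(p[:3],ax)); e=np.hstack([q.min(0),q.max(0)])-np.array(B[n])+np.array([0,0,0,0])
            if n=='top': e[0]=0
            r+=list(e)+list((proj(C[n],p[:3])[0]-Lm[n])*.7)
        return np.array(r)
    r=least_squares(f,[*b0,0,0],loss='soft_l1');print('base',r.x[:3],'tilt deg',np.degrees(r.x[3:]),np.round(f(r.x),1));return r.x
E
python3 - <<'E'
from fitb import *
fit([.598,-.226,.125])
E
```

```text
{'scene': [367.1, 192.7, 390.1, 233.8], 'top': [390.4, 180.6, 420.6, 206.0]} {'scene': [375.4, 223.8], 'top': [395.6, 197.4]} [ 0.5949 -0.2269  0.1359] 0.004165854629144598
base [ 0.6003 -0.2276  0.1221] tilt deg [-2.4382 -2.3046] [-0.9 -0.8  0.8 -0.6  3.1 -0.9  1.2  1.1  0.   0.7 -2.7  1.  -2.  -0.1]
```

```bash
python3 -m inch '[[[0,0,0,0.015,0,0.007,0.04],[0,0,0,0.035,0,0.0162,0.04],[0,0,0,0.055,0,0.0255,0.04],[0,0,0,0.075,0,0.0347,0.04],[0,0,0,0.088,0,0.0407,0.04],[0,0,0,0.096,0,0.0444,0.04],[0,0,0,0.0965,0,0.0447,0.04],[0,0,0,0.0965,0,0.0447,0.04],[0,0,0,0.0965,0,0.0447,0.04],[0,0,0,0.0965,0,0.0447,0.04]]]'; python3 - <<'E'
from fitb import *
s=env.observe(); print(s['joints'],s['position'],s['contact_force'])
g=s['position']+.054*s['ee_rot'][:,2];print(g)
c=cam('scene');save(c,'sc3.png');b=cam('top')
cv2.imwrite('pics/e.png',cv2.resize(np.hstack([c['frame'][150:290,290:450,::-1],b['frame'][130:270,310:470,::-1]]),(800,350),interpolation=cv2.INTER_CUBIC))
fit([.598,-.226,.02])
E
```

```text
time: 9.8
position: [0.6072, -0.1776, 0.1038]
ee_rot: [[0.078, 0.984, -0.161], [0.415, -0.179, -0.892], [-0.906, 0.003, -0.422]]
contact_force: [-0.3, -0.7, -1.9]
width: 0.0467
gripper_force: 62.1
[-0.2054  0.869   1.355  -1.2307  1.2909  0.6016] [ 0.6072 -0.1776  0.1038] [-0.3123 -0.7083 -1.9179]
[ 0.5986 -0.2258  0.081 ]
{'scene': [388.6, 215.3, 407.4, 237.6], 'top': [376.8, 186.7, 405.2, 208.8]} {'scene': [367.3, 253.4], 'top': [384.9, 204.2]} [ 0.5959 -0.2298  0.0069] 0.010051489727208198
base [ 0.6089 -0.2375  0.0226] tilt deg [-0.5379  0.1003] [ -0.2   0.  -21.6   0.2 -17.4  16.4   5.9  -4.6   0.   -1.3   0.7   0.8
   0.7  -2.5]
```

View pics/e.png

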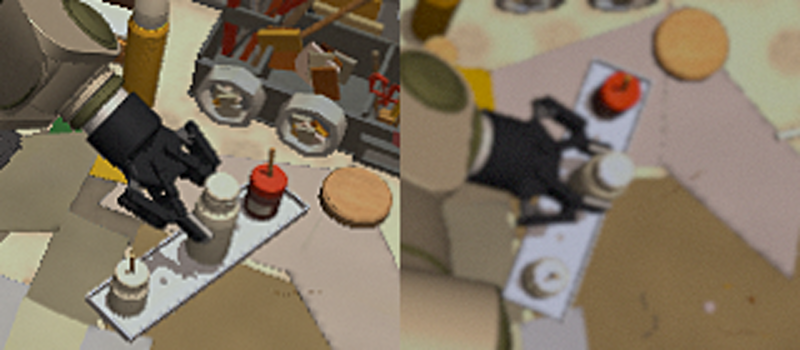

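```bash
python3 -m inch '[[[0,0,0,0.003,0,0.0014,0.04],[0,0,0,0.006,0,0.0028,0.04],[0,0,0,0.008,0,0.0037,0.04],[0,0,0,0.009,0,0.0042,0.04],[0,0,0,0.01,0,0.0047,0.04],[0,0,0,0.0108,0,0.005,0.04],[0,0,0,0.0108,0,0.005,0.04],[0,0,0,0.0108,0,0.005,0.04],[0,0,0,0.0108,0,0.005,0.04],[0,0,0,0.0108,0,0.005,0.04]]]'; python3 - <<'E'
from h import *
s=env.observe(); print(s['position'],s['ee_rot'],s['contact_force'],s['ft_torque'])
E
```

```text
time: 11.45
position: [0.6072, -0.1776, 0.0915]
ee_rot: [[0.077, 0.984, -0.161], [0.415, -0.179, -0.892], [-0.906, 0.002, -0.422]]
contact_force: [-0.7, 0.1, -1.6]
width: 0.0469
gripper_force: 62.1
[ 0.6072 -0.1776  0.0915] [[ 0.0771  0.9839 -0.1611]
 [ 0.4154 -0.1786 -0.8919]
 [-0.9064  0.0019 -0.4225]] [-0.6577  0.15   -1.5952] [ 0.625  -0.097  -0.0045]
```

```bash
python3 -m inch '[[[0,0,0,0.0005,0,0.0002,0.04],[0,0,0,0.001,0,0.0005,0.04],[0,0,0,0.0015,0,0.0007,0.04],[0,0,0,0.002,0,0.0009,0.04],[0,0,0,0.0025,0,0.0012,0.04],[0,0,0,0.003,0,0.0014,0.04],[0,0,0,0.003,0,0.0014,0.04],[0,0,0,0.003,0,0.0014,0.04],[0,0,0,0.003,0,0.0014,0.04],[0,0,0,0.003,0,0.0014,0.04]]]'; python3 - <<'E'
from h import *
s=env.observe(); print(s['position'],s['contact_force'],s['ft_torque'])
E
```

```text
time: 12.7
position: [0.6072, -0.1776, 0.0883]
ee_rot: [[0.077, 0.984, -0.161], [0.415, -0.179, -0.892], [-0.906, 0.002, -0.422]]
contact_force: [-0.7, 0.0, 1.2]
width: 0.047
gripper_force: 62.2
[ 0.6072 -0.1776  0.0883] [-0.6854  0.0064  1.2159] [ 0.3968  0.0261 -0.0694]
```

```bash
python3 -m inch '[[[0,0,0,0.0005,0,0.0002,0.04],[0,0,0,0.0012,0,0.0005,0.04],[0,0,0,0.0012,0,0.0005,0.04],[0,0,0,0.0012,0,0.0005,0.048],[0,0,0,0.0012,0,0.0005,0.05],[0,0,0,0.0012,0,0.0005,0.053],[0,0,0,0.0012,0,0.0005,0.056],[0,0,0,0.0012,0,0.0005,0.06],[0,0,0,0.0012,0,0.0005,0.065],[0,0,0,0.0012,0,0.0005,0.07]]]'; python3 - <<'E'
from h import *
s=env.observe(); print(s['position'],s['contact_force'],s['ft_torque'],s['width'])
c=cam('scene');b=cam('top')
cv2.imwrite('pics/f.png',cv2.resize(np.hstack([c['frame'][150:290,290:450,::-1],b['frame'][130:270,310:470,::-1]]),(800,350),interpolation=cv2.INTER_CUBIC))
E
```

```text
time: 13.95
position: [0.6072, -0.1775, 0.0868]
ee_rot: [[0.077, 0.984, -0.161], [0.415, -0.179, -0.892], [-0.906, 0.002, -0.423]]
contact_force: [-0.4, 0.1, -0.2]
width: 0.0703
gripper_force: 0.0
[ 0.6072 -0.1775  0.0868] [-0.3679  0.0927 -0.2294] [ 0.4373 -0.0675 -0.0451] 0.07029937117312819
```

View pics/f.png

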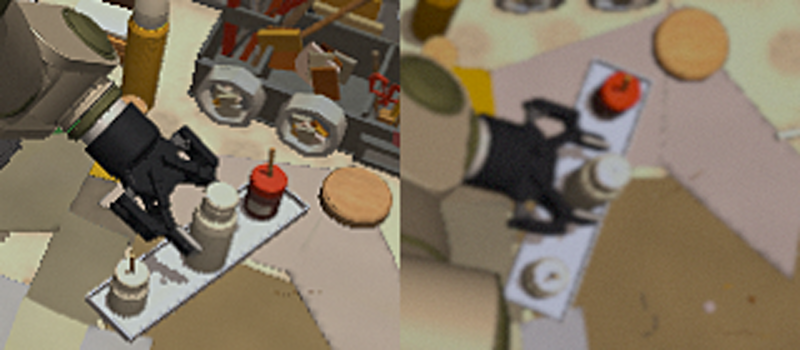

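```bash
python3 -m inch '[[[0,0,0,0,0,-0.01,0.075],[0,0,0,0,0,-0.03,0.075],[0,0,0,0,0,-0.055,0.075],[0,0,0,0,0,-0.08,0.075],[0,0,0,0,0,-0.1,0.075],[0,0,0,-0.02,0,-0.11,0.075],[0,0,0,-0.05,0,-0.124,0.075],[0,0,0,-0.08,0,-0.138,0.075],[0,0,0,-0.1,0,-0.147,0.06],[0,0,0,-0.109,0,-0.15,0.05]]]'; python3 - <<'E'
from fitb import *
s=env.observe(); print(s['position'],s['joints'],s['contact_force'],s['time'])
c,b=cam('scene'),cam('top');R=np.array([[np.cos(psi),-np.sin(psi),0],[np.sin(psi),np.cos(psi),0],[0,0,1]])
lug=TP+R@[-.085,.074,.029];print('lug',lug,proj(c,lug),proj(b,lug))
for n in('scene','top'):print(n,[(q['point'],q['score']) for q in viewer.landmark_of(n,'lug')[:2]])
y=hd(psi-.716-np.pi/2);Rt=rot(-Z,y);print(Rt);go(Rt,lug*[1,1,0]+[0,0,.069+.08])
a=np.hstack([c['frame'][190:250,220:300,::-1],b['frame'][180:260,215:295,::-1][10:70]])
cv2.imwrite('pics/g.png',cv2.resize(np.hstack([c['frame'][150:290,220:380,::-1],b['frame'][150:290,220:380,::-1]]),(800,350),interpolation=cv2.INTER_CUBIC))
fit([.598,-.226,.006])
E
```

```text
time: 15.3
position: [0.6228, -0.0895, 0.2514]
ee_rot: [[0.08, 0.984, -0.16], [0.415, -0.179, -0.892], [-0.906, 0.005, -0.423]]
contact_force: [-0.2, 0.4, -0.8]
width: 0.0502
gripper_force: 0.0
[ 0.6228 -0.0895  0.2514] [-0.0648  0.7029  1.1953 -1.1225  1.5318  0.3488] [-0.1538  0.3663 -0.815 ] 15.3
lug [0.483  0.0624 0.059 ] [[260.4049 230.9984]] [[277.036  249.0059]]
scene [([339.7, 198.9], 0.59)]
top [([212.2, 234.5], 0.67)]
[[ 0.8162  0.5778 -0.    ]
 [ 0.5778 -0.8162 -0.    ]
 [-0.      0.     -1.    ]]
row [ 4.19 10.26  6.57] [ 0.0935 -0.1647 -0.0934] | tcp [0.483  0.0624 0.203 ] deg 77.31044255893467 mm 211.16142565212783
{'scene': [359.9, 220.4, 384.0, 263.1], 'top': [373.1, 190.6, 403.1, 213.9]} {'scene': [368.8, 252.0], 'top': [383.6, 207.9]} [ 0.5879 -0.2283  0.0191] 0.0031178160781222264
base [ 0.5927 -0.2277  0.0101] tilt deg [ 1.812  -1.2497] [ 0.6 -0.4  1.3  0.2  0.8 -3.7  0.7  0.2  0.   0.5 -1.3  2.2 -1.5 -0.4]
```

View pics/g.png

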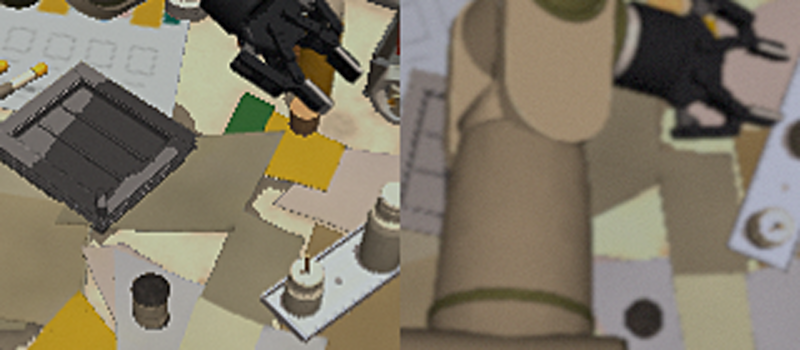

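```bash
python3 -m inch '[[[0.52,1.28,0.82,0.012,-0.021,-0.012,0.05],[1.05,2.57,1.64,0.023,-0.041,-0.023,0.05],[1.57,3.85,2.46,0.035,-0.062,-0.035,0.05],[2.1,5.13,3.28,0.047,-0.082,-0.047,0.05],[2.62,6.41,4.1,0.058,-0.103,-0.058,0.05],[3.14,7.7,4.93,0.07,-0.124,-0.07,0.05],[3.67,8.98,5.75,0.082,-0.144,-0.082,0.05],[4.19,10.26,6.57,0.0935,-0.1647,-0.0934,0.05],[4.19,10.26,6.57,0.0935,-0.1647,-0.0934,0.05],[4.19,10.26,6.57,0.0935,-0.1647,-0.0934,0.05]]]'; python3 - <<'E'
from h import *
s=env.observe(); print(s['joints'],s['position'],s['contact_force'],s['time'])
c,b=cam('scene'),cam('top');R=np.array([[np.cos(psi),-np.sin(psi),0],[np.sin(psi),np.cos(psi),0],[0,0,1]])
for n in('scene','top'):print(n,[(q['point'],q['score']) for q in viewer.landmark_of(n,'lug')[:2]])
lug=TP+R@[-.085,.074,.029]
y=hd(psi-.716-np.pi/2);Rt=rot(-Z,y);go(Rt,lug*[1,1,0]+[0,0,.070])
cv2.imwrite('pics/i.png',cv2.resize(np.hstack([c['frame'][160:260,200:320,::-1],b['frame'][160:260,200:320,::-1]]),(800,333),interpolation=cv2.INTER_CUBIC))
E
```

```text
time: 17.05
position: [0.4839, 0.0621, 0.2037]
ee_rot: [[0.815, 0.579, 0.001], [0.579, -0.815, -0.003], [-0.0, 0.003, -1.0]]
contact_force: [-0.2, 0.5, 1.0]
width: 0.0497
gripper_force: 0.0
[-0.1147  0.3779  1.626  -0.0027  1.1361  0.8393] [0.4839 0.0621 0.2037] [-0.2257  0.4991  0.9596] 17.05
scene [([261.6, 232.9], 0.93), ([341.0, 200.6], 0.42)]
top []
row [ 0.02 -0.    0.01] [-0.0006 -0.0006  0.0793] | tcp [0.483  0.0624 0.124 ] deg 0.11731418543731487 mm 79.30916143594561
```

View pics/i.png

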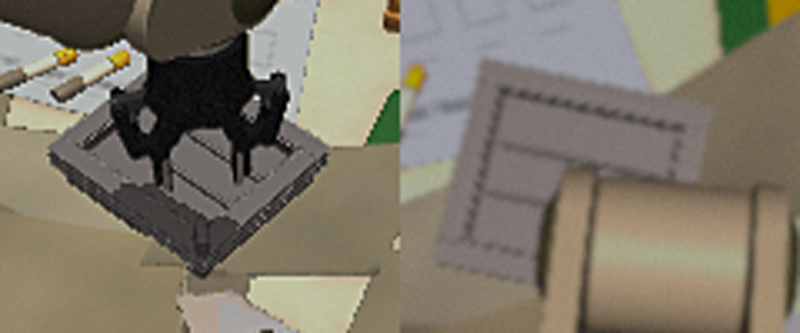

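```bash
python3 -m inch '[[[0,0,0,0,0,0.02,0.05],[0,0,0,0,0,0.04,0.05],[0,0,0,0,0,0.06,0.05],[0,0,0,0,0,0.072,0.05],[0,0,0,0,0,0.0795,0.05],[0,0,0,0,0,0.0795,0.04],[0,0,0,0,0,0.0795,0.02],[0,0,0,0,0,0.0795,0.0],[0,0,0,0,0,0.0795,0.0],[0,0,0,0,0,0.0795,0.0]]]'; python3 - <<'E'
from h import *
s=env.observe(); print(s['joints'],s['position'],s['contact_force'],s['ft_torque'],s['time'])
E
```

```text
time: 18.5
position: [0.4828, 0.0633, 0.1246]
ee_rot: [[0.816, 0.578, 0.001], [0.578, -0.816, 0.001], [0.002, -0.0, -1.0]]
contact_force: [-2.4, 7.0, 6.8]
width: 0.0103
gripper_force: 59.6
[-0.1138  0.4936  1.724   0.0016  0.923   0.8399] [0.4828 0.0633 0.1246] [-2.4399  6.9918  6.7707] [ 1.0703  0.4578 -0.0533] 18.5
```

```bash
python3 -m inch '[[[0,-0.25,0,0.0026,0,-0.0055,0],[0,-0.5,0,0.0052,0,-0.0109,0],[0,-0.75,0,0.008,0,-0.0163,0],[0,-1,0,0.011,0,-0.0215,0],[0,-1.25,0,0.0141,0,-0.0267,0],[0,-1.5,0,0.0174,0,-0.0318,0],[0,-1.75,0,0.0208,0,-0.0369,0],[0,-2,0,0.0243,0,-0.0418,0],[0,-2,0,0.0243,0,-0.0418,0],[0,-2,0,0.0243,0,-0.0418,0]]]'; python3 - <<'E'
from h import *
s=env.observe(); print(s['position'],s['contact_force'],s['ft_torque'],s['time'],s['width'])
c,b=cam('scene'),cam('top')
R=np.array([[np.cos(psi),-np.sin(psi),0],[np.sin(psi),np.cos(psi),0],[0,0,1]])
for t,p in(('far_corner',(.085,-.074,.018)),('left_corner',(.085,.074,.018)),('right_corner',(-.085,-.074,.018)),('lug',(-.085,.074,.029))):
  for n,k in(('scene',c),('top',b)):print(t,n,proj(k,TP+R@p)[0],[(q['point'],q['score']) for q in viewer.landmark_of(n,t)[:1]])
cv2.imwrite('pics/j.png',cv2.resize(np.hstack([c['frame'][150:250,200:320,::-1],b['frame'][160:260,200:320,::-1]]),(800,333),interpolation=cv2.INTER_CUBIC))
E
```

```text
time: 19.75
position: [0.5021, 0.0761, 0.1661]
ee_rot: [[0.798, 0.578, -0.171], [0.565, -0.816, -0.122], [-0.21, 0.001, -0.978]]
contact_force: [-4.9, -3.8, 2.6]
width: 0.0106
gripper_force: 60.7
[0.5021 0.0761 0.1661] [-4.8945 -3.7917  2.6218] [-0.4952  0.7498  0.1142] 19.75 0.010581944340217664
far_corner scene [252.4144 176.7319] [([249.5, 176.2], 0.62)]
far_corner top [226.3397 181.077 ] [([226.1, 183.5], 0.91)]
left_corner scene [218.1271 203.4322] [([217.1, 198.7], 0.94)]
left_corner top [213.1481 235.3763] [([211.9, 232.6], 0.86)]
right_corner scene [294.4343 203.8264] [([295.0, 197.9], 0.66)]
right_corner top [288.8534 194.5992] [([291.3, 190.1], 0.65)]
lug scene [260.4049 230.9984] [([258.4, 219.7], 0.6)]
lug top [277.036  249.0059] []
```

View pics/j.png

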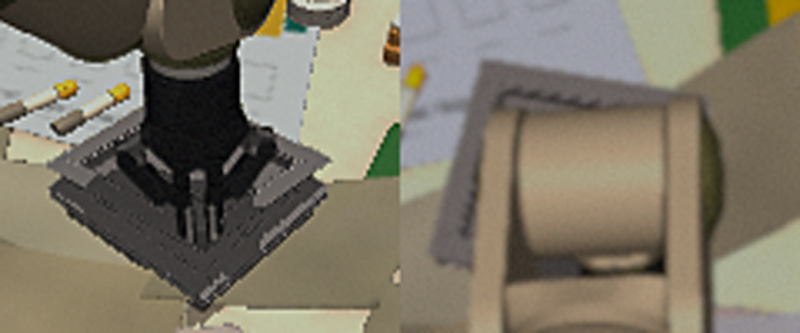

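```bash
python3 -m inch '[[[0,0,0,-0.001,0,-0.005,0],[0,0,0,-0.0023,0,-0.011,0],[0,0,0,-0.004,0,-0.019,0],[0,0,0,-0.006,0,-0.028,0],[0,0,0,-0.008,0,-0.038,0],[0,0.3,0,-0.011,0,-0.053,0],[0,0.6,0,-0.0147,0,-0.0685,0],[0,0.9,0,-0.0185,0,-0.086,0],[0,1.2,0,-0.022,0,-0.103,0],[0,1.5,0,-0.0252,0,-0.1174,0]]]'; python3 -m inch '[[[0,0.1,0,0,0,-0.008,0],[0,0.2,0,0,0,-0.015,0],[0,0.3,0,0,0,-0.021,0],[0,0.4,0,0,0,-0.026,0],[0,0.5,0,0,0,-0.03,0],[0,0.5,0,0,0,-0.03,0],[0,0.5,0,0,0,-0.03,0],[0,0.5,0,0,0,-0.03,0],[0,0.5,0,0,0,-0.03,0],[0,0.5,0,0,0,-0.03,0]]]'; python3 - <<'E'
from h import *
s=env.observe(); print(s['position'],s['ee_rot'],s['contact_force'],s['ft_torque'],s['time'],s['width'],s['gripper_force'])
c,b=cam('scene'),cam('top')
P={}
for t in('far_corner','left_corner','right_corner','tray'):
  u=[viewer.landmark_of(n,t) for n in('scene','top')]
  if all(u): print(t,u[0][0]['score'],u[1][0]['score'],*tri(c,u[0][0]['point'],b,u[1][0]['point']))
cv2.imwrite('pics/k.png',cv2.resize(np.hstack([c['frame'][110:290,200:440,::-1],b['frame'][110:290,190:430,::-1]]),(800,300),interpolation=cv2.INTER_CUBIC))
E
```

```text
time: 21.5
position: [0.5027, 0.0765, 0.2872]
ee_rot: [[0.815, 0.578, -0.039], [0.577, -0.816, -0.03], [-0.049, 0.002, -0.999]]
contact_force: [-0.3, -1.0, -1.3]
width: 0.0105
gripper_force: 60.5
time: 22.75
position: [0.504, 0.0774, 0.3157]
ee_rot: [[0.816, 0.578, 0.001], [0.578, -0.816, -0.0], [0.001, 0.001, -1.0]]
contact_force: [0.7, 0.2, -0.6]
width: 0.0105
gripper_force: 60.5
[0.504  0.0774 0.3157] [[ 0.8159  0.5782  0.0013]
 [ 0.5782 -0.8159 -0.0005]
 [ 0.0008  0.0011 -1.    ]] [ 0.6617  0.2401 -0.6211] [-0.059   0.0729 -0.0418] 22.75 0.010503486872420368 60.46289563179016
left_corner 0.71 0.86 [0.5512 0.2513 0.2274] 0.0029193740740625735
right_corner 0.77 0.58 [0.6517 0.0427 0.2307] 0.0018610439575761405
```

View pics/k.png

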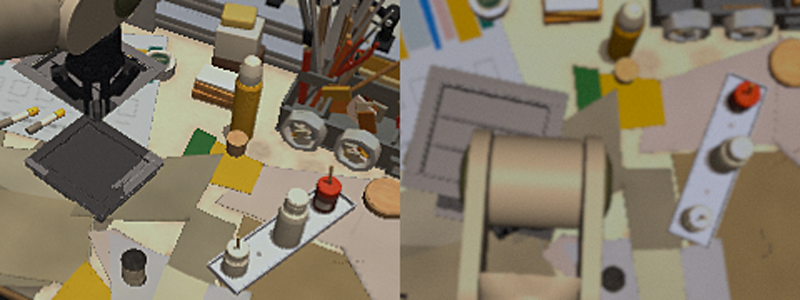

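```bash
python3 -m inch '[[[0,0.1,0,0,0,0,0],[0,0.2,0,0,0,0,0],[0,0.3,0,0,0,0,0],[0,0.4,0,0,0,0,0],[0,0.5,0,0,0,0,0],[0,0.5,0,0,0,0,0],[0,0.5,0,0,0,0,0],[0,0.5,0,0,0,0,0],[0,0.5,0,0,0,0,0],[0,0.5,0,0,0,0,0]]]'; python3 - <<'E'
from h import *
c,b=cam('scene'),cam('top')
for t in('far_corner','left_corner','right_corner'):
  u=[viewer.landmark_of(n,t) for n in('scene','top')]
  if all(u): print(t,*tri(c,u[0][0]['point'],b,u[1][0]['point']))
s=env.observe();print(s['width'],s['gripper_force'],np.abs(s['dq']).max())
print(job.close_job())
E
```

```text
time: 24.5
position: [0.504, 0.0774, 0.3157]
ee_rot: [[0.815, 0.578, 0.044], [0.577, -0.816, 0.03], [0.053, 0.001, -0.999]]
contact_force: [0.2, -0.1, -1.6]
width: 0.011
gripper_force: 60.5
left_corner [0.5458 0.2456 0.2467] 9.534773605809193e-05
0.010641411051464655 60.46241283416748 0.0019336464926299804
the job is handed in; nothing more can be done
None
```

The job is handed in at about 25 s: the bottle stands upright and released between the two jars, the tray was peeled lug-corner first with its far corner still down, and the arm holds it still and roughly level about 18 cm above where it lay.

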